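Hang a sample holder on the turning jig tree

TASK

Turn the jig tree until its one empty branch lines up with the pointer on the tree's foot, pushing gently. Then take the sample holder that stands on the desk by its stem and hang it on the pin of that branch, its eye fully down on the washer at the pin's foot, easing it on by feel without forcing it; let it hang there and leave the other things on the desk where they are.

Things in the scene. Friction and masses are not known exactly. Their poses are not given: they have to be found in the camera images.
- tree: The jig tree: grey round foot 132 mm across, 14 mm high at the rim, fixed to the desk; origin at the centre of its underside, the rotor turns about its z axis. A small steel pointer on the foot points along the foot's -x and ends 91 mm from the axis, 18 mm high.
- hub (a point): Point on the rotor axis, 150 mm above the desk, level with the tops of the branches' seat washers; the hub is 32 mm across, its top 166 mm above the desk. Four level branches 90 degrees apart; three carry a holder like the loose one, fixed to them (stem at radius 132 mm, stem top 206 mm and disc 78 to 88 mm above the desk); one is empty.
- rotor (a joint): Angle of the rotor, rad. 0: the empty branch is right above the pointer. Positive: counterclockwise seen from above, so the empty branch points along the foot's -(cos q, sin q). Starts between 0.8 and 2.3. A friction brake of about 0.25 N m drags on it; it stays where it is left. Stops at -2.9 and 2.9.
- branch (a point): Middle of the empty branch's bar, 80 mm from the rotor axis, 142 mm above the desk: a side to push. The branch: a round tube 16 mm thick out to radius 70 mm, then a flat bar 12 mm wide, 9 mm high. Near its end lies a round seat washer (22 mm across, 3 mm thick) with an upright pin in its middle, 10 mm in diameter, 26 mm tall above the washer: straight for 20 mm, then tapering to a 7 mm tip.
- seat (a point): Point at the height of the seat washer's top, 150 mm above the desk, 100 mm from the rotor axis, turning with the rotor; -x points out along the branch. The pin and washer stand on the branch line within 10 mm of this point, farther in or out: the bar is clamped at a different length each time and the pin's place is not measured, so feel or look for it. The clamp holds some 30 N.
- hanger: The loose sample holder, C-shaped, bare metal, about 0.15 kg, standing on the desk. Origin under the centre of its round disc (52 mm across, 10 mm high). A stem 10 mm (x) by 16 mm (y), 128 mm tall, stands at x = -32 mm; a web 10 mm wide joins it to the eye over the disc. The branch enters the C from +x between disc and eye (62 mm apart), the stem being outside the branch's end.
- eye (a point): Centre of the underside of the eye, 72 mm above the holder's underside, straight above the disc centre. The eye is an upright tube, 22 mm outside, 12 mm bore, open at both ends, 20 mm high. Hung fully down, its underside lies on the washer round the pin.
- grip (a point): Middle of the stem's free end, 112 mm above the holder's underside, at x = -32 mm: grasp here from above, across the 16 mm width (along the holder's y). The stem is free from 92 to 128 mm height.
- vial: Small glass vial with a black cap standing on the desk, 22 mm across, 53 mm high; origin under its centre. Not to be disturbed.
- notes: Pad of sticky notes lying on the desk, 51 x 51 x 12 mm; origin under its centre. Not to be disturbed.
- battery: Round battery standing on the desk, 15 mm across, 50 mm high; origin under its centre. Not to be disturbed.

How it is judged:
On the way, in this order (a step that is already met when the one before it is completed fails the run):
1. the empty branch stands over the pointer, within 0.15 rad, while the holder is not yet hung (value of joint rotor between -0.15 and 0.15 rad and distance between eye and seat above 0.05 m), for 0.2 s.
2. the eye is down over the pin of that branch (z of eye in the frame of seat between -0.004 and 0.006 m and horizontal distance between eye and seat below 0.015 m), for 0.2 s.
At the end, for the whole second after the job is handed in: The holder hangs at rest (slower than 0.04 m/s) from the empty branch with its eye over the pin (within 13.5 mm of the seat point sideways) and its underside down on the washer (within 3 mm), upright within 0.2 rad, the branch still within 0.2 rad of the pointer (z of eye in the frame of seat between -0.003 and 0.003 m and horizontal distance between eye and seat below 0.0135 m and angle between hanger's own z axis and vertical below 0.2 rad and value of joint rotor between -0.2 and 0.2 rad and contact force between hanger and tree above 0.4 N and linear speed of hanger below 0.04 m/s); the robot touches nothing.
It fails at once if the holder is forced against the tree with more than 20 N (contact force between hanger and tree above 20 N).
It fails at once if the gripper pushes the tree with more than 25 N (contact force between any of the fingers, the arm and tree above 25 N).
It fails at once if a bystander is moved more than 20 mm (distance of any of vial, notes, battery from where it was at the start of the episode above 0.02 m).
It also fails if it takes over 72 s, if anything falls off the work surface, if the arm or the gripper's body presses on something with over 40 N, if the wrist force passes 120 N, or if a joint passes its speed limit or range.

ROBOT

A 7-joint arm with a two-finger parallel gripper is mounted at the origin on a cart in front of the work surface, level with it; the furniture and walls round the work are solid. World frame = base frame: x ahead of the robot, y to its left, z up, the work surface at z = 0. Lengths are in m, angles in rad, forces in N, time in s.
With the tool pointing down it reaches from about 0.4 to 0.85 m from the base axis. Payload 10.4 kg.
Tool frame: the origin (TCP) lies between the finger pads; the fingertips stand ahead of it and the grasp point (between the pads) lies 3 mm ahead of it (r.tips_ahead is the z of the fingertips in the tool frame, in m); z points along the fingers, y is the line along which they close (so a half turn about z gives the same grasp; the last joint's range is limited). The gripper opens to 87 mm and grips with 3 to 60 N. Pads are 19 mm wide; open, the fingers measure 117 mm over their backs; the gripper's body (75 mm by 190 mm) begins 51 mm behind the grasp point.
Start: joints at [-1.136, 0.332, -0.065, 1.46, 0.022, 1.35, -0.088], TCP at [0.276, 0.561, 0.245] pointing down, gripper open.
Joint ranges: [-2.6, 2.6], [-0.5, 2.12], [-1.47, 1.34], [0.16, 2.42], [-1.27, 4.41], [0.06, 2.06], [-2.6, 2.6]. Speed limits (rad/s): [2.22, 2.22, 2.79, 2.79, 3.14, 3.14, 3.14].

INTERFACE

Orientations are given as a unit quaternion [x, y, z, w].
In Python, from bench import telemetry, camera, get_calibration, r gives the robot as it stands.
- The arm moves only by the tool drive_tool, never from a script. Its argument "series" is one flat list of numbers, 7 for each row, row after row: the turn, a rotation vector about the tool's x, y, z in units of 5 degrees (1.0 is 5 degrees), then the shift along the tool's x, y, z in units of 40 mm (1.0 is 40 mm), then the opening, from -1 (shut) to 1 (fully open). A call has 1 to 10 rows; each row is the pose to reach, as a shift and turn from the pose commanded when the call began, along the tool's axes at that moment; what a row does not reach only later rows make up. A row lasts 1/12 s, in which the tool goes at most 41.7 mm and 7.16 degrees, less where a joint would pass 70% of its speed; a pose out of reach is approached as far as the arm can. A call with a gripper value outside its range is refused whole. The fingers move at their own pace and stop on an object; "grip_force" is the grip in N (left out, the last holds). Time passes only in rows, so rows that repeat a pose let the fingers close. It gives the time, the measured TCP pose, the force, the opening and the grip force at its end, in the units of the state.
- telemetry.read_state(): the state, without advancing time (a new reading comes with each control period).
- camera(name): name is "side" or "top"; returns the picture (400x640x3 uint8, red, green, blue); there is no depth.
- get_calibration(name): a dict with "fovy" (degrees; the focal length in pixels is half the picture's height over the tangent of half this angle, whatever the lens; pixels are square), "cx", "cy" (the principal point, pixels), "xyz" and "rotation" of the camera in the world. Camera axes: x right, y up, looking along -z (the intrinsics and any distortion apply to the point x, -y, -z); pixel columns grow to the right and rows downward; lengths in m; the calibration is good to about 2 mm. A picture is of the moment at which its call begins. get_calibration takes no time and is no camera call.
- r.close_job(): hands the job in; it is judged then, once.
The state is a dict: "time": time; "joint_positions": joint angles; "joint_vel": joint speeds; "joint_torque": joint torques, N m; "ee_pos": TCP position; "eef_rot": TCP orientation; "ft_force": force on the tool from outside, world axes, zero at the start; "torque": the same for the moment, N m; "width": finger opening in m; "grip_force": force on a finger pad.
Only numpy, scipy, OpenCV 4.12 (cv2) and the standard library are available. Lean on these libraries where they do the work, as an engineer would, in place of code of your own. Each camera call takes 0.05 s, during which the arm holds its last target. There are 200 camera calls.

## Working session

There is one attempt and no reset: what is moved stays moved. The work goes in short steps, Python scripts to look and compute and a tool call to move; the robot and the scene stay as the last step left them, time stands still between calls to the robot, and variables do not carry over. Pictures are saved under pics/ and viewed, at most 10 in all, crops included, and the job is handed in when it is done.

Besides the shell and the picture viewer there is one more tool, called after "Call:" by a JSON object that holds its "fn" and its "kwargs". drive_tool: Moves the arm, as the interface text tells. Its arguments: {"type":"object","properties":{"series":{"type":"array"},"grip_force":{"type":"number"}},"required":["series"]}

```bash
mkdir -p pics; ls; python3 - <<'E'
from bench import telemetry, camera, get_calibration, r
import cv2
for n in("top","side"):
    cv2.imwrite(f"pics/{n}0.png",camera(n)[:,:,::-1]); print(n,get_calibration(n))
print(telemetry.read_state(), r.tips_ahead)
E
```

```text
pics
top {'fovy': 43.94524630334297, 'cx': 321.8793671116453, 'cy': 201.99726082937337, 'xyz': array([ 0.37033976, -0.03846843,  1.5792588 ]), 'rotation': array([-0.04604774,  0.03515649,  0.70766255, -0.70417139])}
side {'fovy': 55.46546457000777, 'cx': 317.18580863480497, 'cy': 194.1204427681766, 'xyz': array([0.45114202, 0.60584437, 0.72699712]), 'rotation': array([-0.02231908,  0.39667139,  0.9165995 , -0.04471038])}
{'time': 0.1, 'joint_positions': array([-1.13559564,  0.33280228, -0.06475174,  1.46079733,  0.02164859,
        1.349918  , -0.0884987 ]), 'joint_vel': array([-0.00119002, -0.00089329,  0.00112485, -0.00248481,  0.00207745,
        0.00105649, -0.0002935 ]), 'joint_torque': array([ 6.57351247e-04, -6.24544287e+01,  2.40966358e-02, -3.90713596e+01,
       -6.13763602e-02,  3.65608488e-02,  6.90481511e-05]), 'ee_pos': array([0.27609068, 0.5603798 , 0.24386627]), 'eef_rot': array([ 2.26868256e-01,  9.73925263e-01, -6.05919636e-04, -9.77273771e-05]), 'ft_force': array([ 0.33574287,  0.11677721, -0.05465589]), 'torque': array([-0.0370003 , -0.00991101,  0.05722586]), 'grip_force': 0.0, 'width': 0.08706298795371488} 0.022
```

View pics/top0.png

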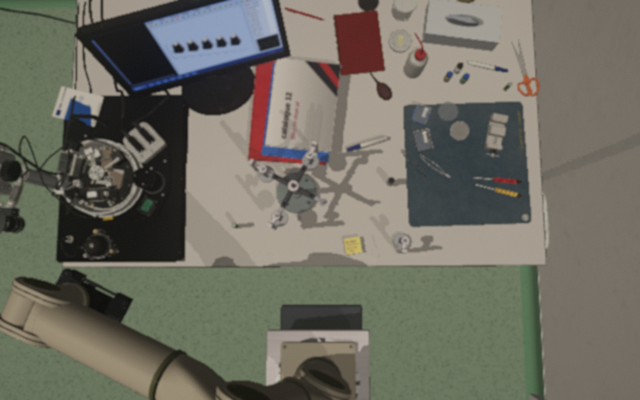

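View pics/side0.png

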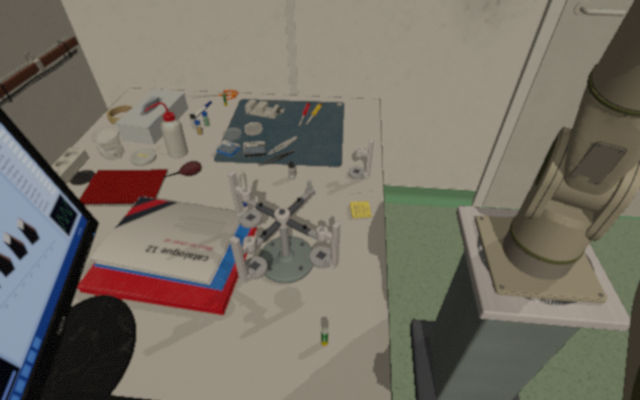

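```bash
cat > h.py <<'E'
import numpy as np,cv2
from scipy.spatial.transform import Rotation as R
from bench import telemetry,camera,get_calibration,r
def cal(n):
    c=get_calibration(n); return 200/np.tan(np.radians(c['fovy']/2)),c['cx'],c['cy'],np.array(c['xyz']),R.from_quat(c['rotation']).as_matrix()
def ray(n,u,v):
    f,cx,cy,o,M=cal(n); return o,M@np.array([(u-cx)/f,-(v-cy)/f,-1])
def plane(n,u,v,z):
    o,d=ray(n,u,v); return o+d*(z-o[2])/d[2]
def proj(n,p):
    f,cx,cy,o,M=cal(n); q=M.T@(np.array(p)-o); return np.array([cx-f*q[0]/q[2],cy+f*q[1]/q[2]])
def tri(a,b):
    (o1,d1),(o2,d2)=ray('top',*a),ray('side',*b)
    s,t=np.linalg.lstsq(np.c_[d1,-d2],o2-o1,rcond=None)[0]; p,q=o1+s*d1,o2+t*d2
    return (p+q)/2,np.linalg.norm(p-q)
def crop(im,x,y,w,h,k,fn): cv2.imwrite(fn,cv2.resize(im[y:y+h,x:x+w],None,fx=k,fy=k,interpolation=cv2.INTER_CUBIC))
E
python3 - <<'E'
from h import *
t=cv2.imread('pics/top0.png');s=cv2.imread('pics/side0.png')
crop(t,230,140,195,125,4,'pics/t1.png'); crop(s,225,140,160,140,4,'pics/s1.png')
for n,u,v,z in [('top',293,187,.166),('side',283,215,.166),('top',353,244,.012),('side',361,210,.012),('top',402,241,.08)]: print(n,plane(n,u,v,z))
E
```

```text
top [0.57752578 0.06609895 0.166     ]
side [0.57690975 0.07973039 0.166     ]
top [ 0.41757135 -0.1121299   0.012     ]
side [ 0.4102679  -0.10200616  0.012     ]
top [ 0.42385741 -0.25639605  0.08      ]
```

View pics/t1.png

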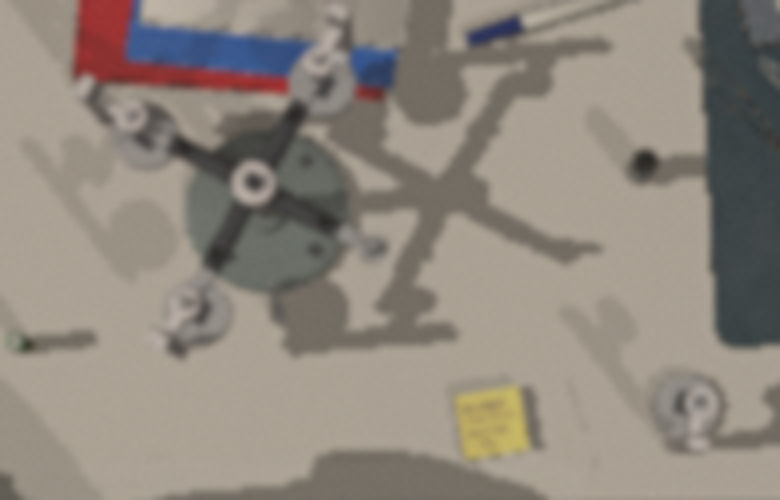

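View pics/s1.png

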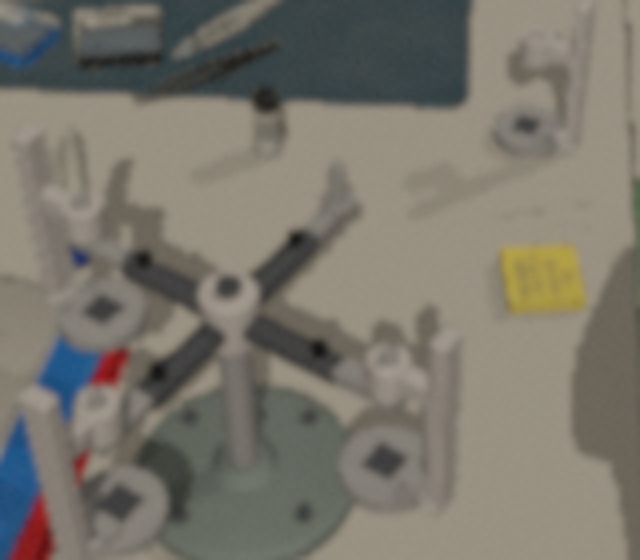

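```bash
python3 - <<'E'
from h import *
def T(x,y): return ((x+.5)/4-.5+230,(y+.5)/4-.5+140)
def S(x,y): return ((x+.5)/4-.5+225,(y+.5)/4-.5+140)
for n,a,b in [('hub166',(254,184),(229,290)),('notes12',(491,422),(542,278)),('vial53',(644,165),(266,98)),('loose eye top92',(702,402),(548,48)),('disc10',(684,405),(524,130)),('stemtop206',(337,15),(30,138)),('tip',(374,245),(345,180))]:
    p,e=tri(T(*a),S(*b)); print(n,p.round(4),round(e,4))
print(plane('top',*T(268,211),.014), plane('side',*S(245,475),.014))
t=cv2.imread('pics/top0.png')[170:225,265:330];s=cv2.imread('pics/side0.png')[225:285,240:355]
f=lambda i,k:cv2.createCLAHE(3,(2,2)).apply(cv2.resize(i,None,fx=k,fy=k,interpolation=cv2.INTER_CUBIC)[:,:,1])
a=f(t,7);b=f(s,4); b=cv2.copyMakeBorder(b,0,max(0,a.shape[0]-b.shape[0]),0,0,0); b=b[:a.shape[0]]
b=cv2.resize(b,(800-a.shape[1],int(b.shape[0]*(800-a.shape[1])/b.shape[1]))); b=cv2.copyMakeBorder(b,0,a.shape[0]-b.shape[0],0,0,0)
cv2.imwrite('pics/f1.png',np.hstack([a,b])); print(a.shape,b.shape)
E
```

```text
hub166 [0.5822 0.0662 0.16  ] 0.0005
notes12 [ 0.4133 -0.1103  0.0068] 0.0019
vial53 [ 0.6125 -0.2297  0.049 ] 0.001
loose eye top92 [ 0.4213 -0.2653  0.0809] 0.0103
disc10 [ 0.4276 -0.2628  0.0062] 0.0013
stemtop206 [0.697  0.0045 0.2021] 0.0003
tip [ 0.534  -0.0206  0.1639] 0.0059
[0.58242181 0.06572876 0.014     ] [0.58139396 0.07406881 0.014     ]
(385, 455) (385, 345)
```

View pics/f1.png

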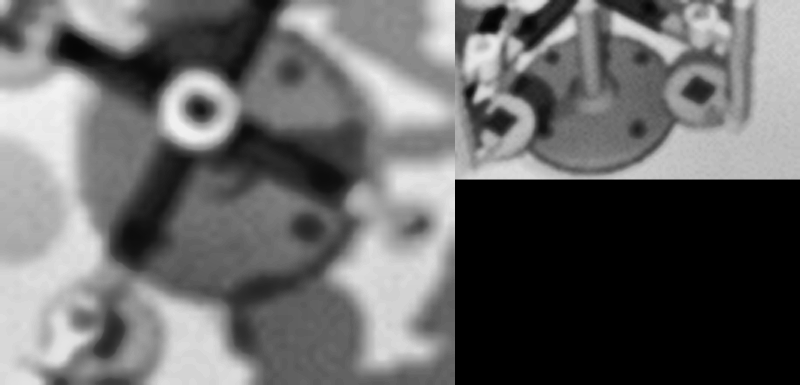

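```bash
python3 - <<'E'
from h import *
T=lambda x,y:((x+.5)/7-.5+265,(y+.5)/7-.5+170)
c=np.array([.5822,.066]);
for n,p,z in [('h1',(290,68),.014),('h2',(307,228),.014),('ptr',(243,342),.018),('ptr2',(238,322),.018),('ptr1',(238,298),.018),('tip',(412,222),.15),('pin',(420,215),.17)]:
    d=plane('top',*T(*p),z)[:2]-c; print(n,d,np.hypot(*d),np.degrees(np.arctan2(d[1],d[0])))
for n,p,z in [('stemtop loose',(697,440),.128),('eyetop',(702,402),.092),('disc',(684,405),.01)]:
    print(n,plane('top',(p[0]+.5)/4+229.5,(p[1]+.5)/4+139.5,z))
S=lambda x,y: ((x+.5)/4-.5+225,(y+.5)/4-.5+140)
for n,p,z in [('stemtop loose',(583,5),.128),('eyetop',(548,45),.092),('disc',(524,130),.01),('tip',(345,205),.15),('pintip',(338,165),.176)]:
    print(n,plane('side',*S(*p),z))
E
```

```text
h1 [ 0.04226388 -0.03019947] 0.051944626103059784 -35.54753859969092
h2 [-0.03135127 -0.03790044] 0.04918683985134932 -129.59758077973387
ptr [-0.08346418 -0.00910546] 0.0839593841382458 -173.77398245698612
ptr2 [-0.07438881 -0.00683341] 0.07470200867660369 -174.7515010678485
ptr1 [-0.06349693 -0.00681871] 0.06386199488525342 -173.8706967518888
tip [-0.04478499 -0.08725708] 0.09807902029709063 -117.16931644541997
pin [-0.04425962 -0.0907829 ] 0.10099727263077914 -115.9907429064991
stemtop loose [ 0.39710334 -0.25429409  0.128     ]
eyetop [ 0.42599245 -0.26401988  0.092     ]
disc [ 0.42676893 -0.26225805  0.01      ]
stemtop loose [ 0.39592764 -0.25151766  0.128     ]
eyetop [ 0.41681773 -0.25299026  0.092     ]
disc [ 0.42833976 -0.25835554  0.01      ]
tip [ 0.53066302 -0.01484868  0.15      ]
pintip [ 0.53453296 -0.0187428   0.176     ]
```

```bash
cat >> h.py <<'E'
def go(x,y,z,yaw=None,vert=True):
    """target TCP pose (tool x at yaw deg, pointing down) -> drive units from the measured pose"""
    s=telemetry.read_state(); M=R.from_quat(s['eef_rot'])
    cur=np.degrees(np.arctan2(*M.as_matrix()[1::-1,0]))
    if yaw is None: yaw=cur
    a=np.radians(yaw); c,n=np.cos(a),np.sin(a)
    T=np.array([[c,n,0],[n,-c,0],[0,0,-1]])
    rv=(M.inv()*R.from_matrix(T)).as_rotvec(degrees=True)/5
    sh=M.inv().apply(np.array([x,y,z])-s['ee_pos'])/.04
    print('at',s['ee_pos'].round(4),'yaw',round(cur,1),'F',s['ft_force'].round(2),'w',round(s['width'],4),'t',round(s['time'],2))
    print('rows',np.r_[rv,sh].round(2))
E
python3 -c "
from h import *
go(.556,.0143,.275,63)"
```

```text
at [0.2761 0.5604 0.2439] yaw 153.8 F [ 0.34  0.12 -0.05] w 0.0871 t 0.1
rows [-1.000e-02  1.000e-02  1.815e+01 -1.231e+01 -9.160e+00 -7.700e-01]
```

Call:
{"fn": "drive_tool", "kwargs": {"series": [0, 0, 0, 0, 0, -0.77, 0.15, 0, 0, 6, -4, -3, -0.77, 0.15, 0, 0, 12, -8, -6, -0.77, 0.15, 0, 0, 18.15, -12.3, -9.16, -0.77, 0.15, 0, 0, 18.15, -12.3, -9.16, -0.77, 0.15, 0, 0, 18.15, -12.3, -9.16, -0.77, 0.15, 0, 0, 18.15, -12.3, -9.16, -0.77, 0.15, 0, 0, 18.15, -12.3, -9.16, -0.77, 0.15, 0, 0, 18.15, -12.3, -9.16, -0.77, 0.15, 0, 0, 18.15, -12.3, -9.16, -0.77, 0.15]}}

```text
time: 0.93
ee_pos: [0.4473, 0.2247, 0.2753]
eef_rot: [0.713, 0.701, 0.0, -0.0]
ft_force: [1.5, 1.0, 0.1]
width: 0.0502
grip_force: 0.0
```

```bash
python3 -c "
from h import *
go(.556,.0143,.275,63)"
```

```text
at [0.4473 0.2247 0.2753] yaw 89.0 F [1.5  1.01 0.13] w 0.0502 t 0.93
rows [-0.   -0.    5.19 -5.21  2.81  0.  ]
```

Call:
{"fn": "drive_tool", "kwargs": {"series": [0, 0, 5.2, -5.2, 2.8, 0, 0.15, 0, 0, 5.2, -5.2, 2.8, 0, 0.15, 0, 0, 5.2, -5.2, 2.8, 0, 0.15, 0, 0, 5.2, -5.2, 2.8, 0, 0.15, 0, 0, 5.2, -5.2, 2.8, 0, 0.15, 0, 0, 5.2, -5.2, 2.8, 0, 0.15, 0, 0, 5.2, -5.2, 2.8, 0, 0.15, 0, 0, 5.2, -5.2, 2.8, 0, 0.15, 0, 0, 5.2, -5.2, 2.8, 0, 0.15]}}

```text
time: 1.68
ee_pos: [0.5561, 0.0183, 0.2749]
eef_rot: [0.851, 0.525, -0.0, -0.0]
ft_force: [-0.2, 1.2, -0.2]
width: 0.0501
grip_force: 0.0
```

```bash
python3 -c "
from h import *
go(.556,.0143,.152,63)
t=camera('top')[:,:,::-1]; s=camera('side')[:,:,::-1]
cv2.imwrite('pics/t2.png',t);cv2.imwrite('pics/s2.png',s)
crop(s,215,120,160,140,5,'pics/s2c.png')"
```

```text
at [0.5561 0.0183 0.2749] yaw 63.4 F [-0.17  1.21 -0.21] w 0.0501 t 1.68
rows [-0.01  0.    0.07 -0.09  0.05  3.07]
```

View pics/s2c.png

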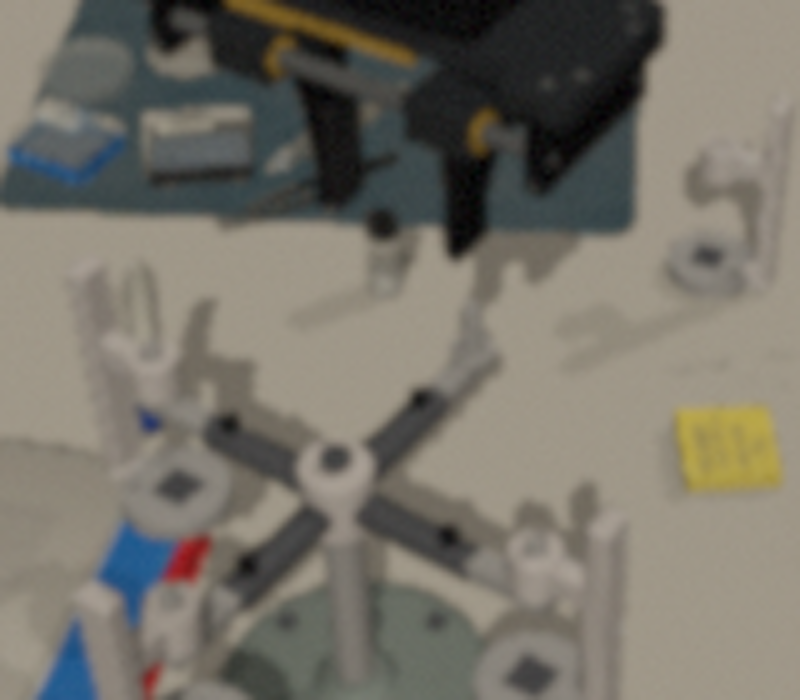

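```bash
python3 -c "
from h import *
s=telemetry.read_state();p=s['ee_pos']+[0,0,-.022]
M=R.from_quat(s['eef_rot']).as_matrix()
for k in(1,-1):
  q=p+k*M[:,1]*.0325; print((proj('side',q)-[215,120])*5+2, M[:,1])
print('obs plane',plane('side',295.3,164.8,p[2]),p)"
```

```text
[338.25967488 193.00639398] [ 8.94528068e-01 -4.47011260e-01 -6.85120339e-04]
[472.5776101  246.84309645] [ 8.94528068e-01 -4.47011260e-01 -6.85120339e-04]
obs plane [0.55574322 0.02317442 0.25314269] [0.55601677 0.01904078 0.25314269]
```

Call:
{"fn": "drive_tool", "kwargs": {"series": [0, 0, 0, 0, 0, 0.7, 0.15, 0, 0, 0, 0, 0, 1.4, 0.15, 0, 0, 0, 0, 0, 2.1, 0.15, 0, 0, 0, 0, 0, 2.7, 0.15, 0, 0, 0, 0, 0, 3.05, 0.15, 0, 0, 0, 0, 0, 3.05, 0.15, 0, 0, 0, 0, 0, 3.05, 0.15]}}

```text
time: 2.37
ee_pos: [0.556, 0.0185, 0.1533]
eef_rot: [0.851, 0.526, -0.0, -0.0]
ft_force: [-0.4, 0.3, 0.6]
width: 0.05
grip_force: 0.0
```

Call:
{"fn": "drive_tool", "kwargs": {"series": [0, 0, 0, 0, 0, 0, -0.2, 0, 0, 0, 0, 0, 0, -0.4, 0, 0, 0, 0, 0, 0, -0.55, 0, 0, 0, 0, 0, 0, -0.6, 0, 0, 0, 0, 0, 0, -0.6, 0, 0, 0, 0, 0, 0, -0.6, 0, 0, 0, 0, 0, 0, -0.6], "grip_force": 3}}

```text
time: 2.95
ee_pos: [0.5565, 0.0174, 0.1534]
eef_rot: [0.851, 0.525, 0.0, 0.0]
ft_force: [-0.0, -0.4, -0.6]
width: 0.0189
grip_force: 0.0
```

Call:
{"fn": "drive_tool", "kwargs": {"series": [0, 0, 0.72, 0.003, -0.086, 0, -0.6, 0, 0, 1.44, 0.011, -0.172, 0, -0.6, 0, 0, 2.16, 0.024, -0.258, 0, -0.6, 0, 0, 2.88, 0.043, -0.342, 0, -0.6, 0, 0, 3.6, 0.067, -0.425, 0, -0.6, 0, 0, 4.32, 0.097, -0.506, 0, -0.6, 0, 0, 5.04, 0.131, -0.585, 0, -0.6, 0, 0, 5.7, 0.167, -0.656, 0, -0.6, 0, 0, 5.7, 0.167, -0.656, 0, -0.6]}}

```text
time: 3.7
ee_pos: [0.5362, 0.0354, 0.1535]
eef_rot: [0.955, 0.298, 0.0, 0.0]
ft_force: [1.5, -1.1, 1.1]
width: 0.0176
grip_force: 0.9
```

```bash
python3 -c "
from h import *
go(.5822-.055*.9945,.066-.055*.1045,.152,6)"
```

```text
at [0.5362 0.0354 0.1535] yaw 34.7 F [ 1.49 -1.07  1.08] w 0.0176 t 3.7
rows [ 0.   -0.01  5.73  0.18 -0.63  0.04]
```

Call:
{"fn": "drive_tool", "kwargs": {"series": [0, 0, 0.72, 0.003, -0.086, 0, -0.6, 0, 0, 1.44, 0.011, -0.172, 0, -0.6, 0, 0, 2.16, 0.024, -0.258, 0, -0.6, 0, 0, 2.88, 0.043, -0.342, 0, -0.6, 0, 0, 3.6, 0.067, -0.425, 0, -0.6, 0, 0, 4.32, 0.097, -0.506, 0, -0.6, 0, 0, 5.04, 0.131, -0.585, 0, -0.6, 0, 0, 5.75, 0.168, -0.66, 0, -0.6, 0, 0, 5.75, 0.168, -0.66, 0, -0.6, 0, 0, 5.75, 0.168, -0.66, 0, -0.6]}}

```text
time: 4.53
ee_pos: [0.5263, 0.0607, 0.1533]
eef_rot: [0.999, 0.055, -0.0, -0.0]
ft_force: [-0.8, -0.5, -0.0]
width: 0.0171
grip_force: 0.2
```

Call:
{"fn": "drive_tool", "kwargs": {"series": [0, 0, 0, 0, 0, 0, -0.2, 0, 0, 0, 0, 0, 0, 0.15, 0, 0, 0, 0, 0, 0, 0.15, 0, 0, 0, 0, 0, -0.5, 0.15, 0, 0, 0, 0, 0, -1.4, 0.15, 0, 0, 0, 0, 0, -2.2, 0.15, 0, 0, 0, 0, 0, -2.8, 0.15, 0, 0, 0, 0, 0, -2.8, 0.15]}}

```text
time: 5.2
ee_pos: [0.5284, 0.0608, 0.2704]
eef_rot: [0.999, 0.053, 0.003, -0.001]
ft_force: [0.4, 0.6, 0.5]
width: 0.0493
grip_force: 0.0
```

```bash
python3 -c "
from h import *
go(.397,-.253,.24,-14)"
```

```text
at [0.5284 0.0608 0.2704] yaw 6.1 F [0.42 0.61 0.5 ] w 0.0493 t 5.2
rows [-0.04 -0.08  4.02 -4.1   7.45  0.71]
```

Call:
{"fn": "drive_tool", "kwargs": {"series": [0, 0, 1, -1, 1.8, 0.2, 0.15, 0, 0, 2, -2, 3.7, 0.4, 0.15, 0, 0, 3, -3, 5.5, 0.6, 0.15, 0, 0, 4, -4.1, 7.45, 0.7, 0.15, 0, 0, 4, -4.1, 7.45, 0.7, 0.15, 0, 0, 4, -4.1, 7.45, 0.7, 0.15, 0, 0, 4, -4.1, 7.45, 0.7, 0.15, 0, 0, 4, -4.1, 7.45, 0.7, 0.15, 0, 0, 4, -4.1, 7.45, 0.7, 0.15, 0, 0, 4, -4.1, 7.45, 0.7, 0.15]}}

```text
time: 6.03
ee_pos: [0.3929, -0.2558, 0.237]
eef_rot: [0.992, -0.124, -0.0, -0.0]
ft_force: [0.8, 1.1, -0.0]
width: 0.0501
grip_force: 0.0
```

```bash
python3 -c "
from h import *
go(.397,-.253,.24,-14)
t=camera('top')[:,:,::-1]; s=camera('side')[:,:,::-1]
cv2.imwrite('pics/t3.png',t);cv2.imwrite('pics/s3.png',s)
f=lambda i,k:cv2.resize(i,None,fx=k,fy=k,interpolation=cv2.INTER_CUBIC)
a=f(t[150:230,260:330],5.5);b=f(s[140:260,290:380],5.5)[:440]
b=f(s[180:260,240:310],5.5);c=f(s[130:210,310:380],5.5)
cv2.imwrite('pics/c3.png',np.hstack([a,b]))
"
```

```text
at [ 0.3929 -0.2558  0.237 ] yaw -14.2 F [ 0.79  1.08 -0.02] w 0.0501 t 6.03
rows [-0.    0.   -0.05  0.08 -0.09 -0.07]
```

View pics/c3.png

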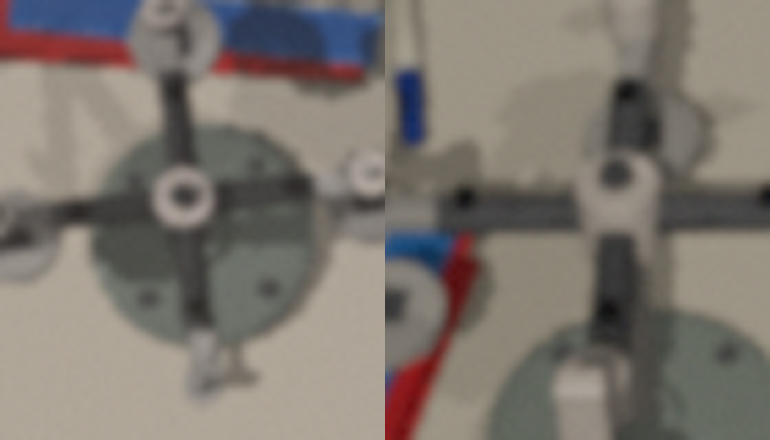

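```bash
python3 - <<'E'
from h import *
T=lambda x,y:((x+.5)/5.5-.5+260,(y+.5)/5.5-.5+150)
P=lambda p,z:plane('top',*T(*p),z)[:2]
h=P((183,197),.166); print('hub',h)
a,b,c=P((148,297),.014),P((269,287),.014),P((257,165),.014)
ang=lambda d:np.degrees(np.arctan2(d[1],d[0]))
print('holes',ang(a-b),ang(b-c),ang(a-c)-45, 'centre',(a+c)/2)
for q in((205,390),(203,372),(197,320),(190,250)): d=P(q,.147)-h; print(q,ang(d),np.hypot(*d))
e=P((175,85),.142)-h; print(ang(e))
E
```

```text
hub [0.58216341 0.06650487]
holes 94.41951906544328 -174.47364279616977 95.60140374062343 centre [0.58504462 0.06634407]
(205, 390) -174.02402284050618 0.10056688820644094
(203, 372) -174.07143491493395 0.09098520130823115
(197, 320) -174.3959577522042 0.06320987156252812
(190, 250) -174.68342902905613 0.025684984899851524
5.541464182001838
```

```bash
python3 -c "
from h import *
go(.397,-.2545,.118,-14)"
```

```text
at [ 0.3949 -0.2525  0.2371] yaw -13.9 F [0.15 0.96 1.05] w 0.0497 t 6.13
rows [-0.    0.    0.01  0.06  0.04  2.98]
```

Call:
{"fn": "drive_tool", "kwargs": {"series": [0, 0, 0, 0.06, 0.04, 0.3, 0.15, 0, 0, 0, 0.06, 0.04, 1, 0.15, 0, 0, 0, 0.06, 0.04, 1.7, 0.15, 0, 0, 0, 0.06, 0.04, 2.3, 0.15, 0, 0, 0, 0.06, 0.04, 2.7, 0.15, 0, 0, 0, 0.06, 0.04, 2.95, 0.15, 0, 0, 0, 0.06, 0.04, 2.95, 0.15, 0, 0, 0, 0.06, 0.04, 2.95, 0.15]}}

```text
time: 6.8
ee_pos: [0.3972, -0.2545, 0.1195]
eef_rot: [0.993, -0.121, -0.0, 0.0]
ft_force: [-0.3, -0.9, 0.1]
width: 0.0501
grip_force: 0.0
```

Call:
{"fn": "drive_tool", "kwargs": {"series": [0, 0, 0, 0, 0, 0, -0.2, 0, 0, 0, 0, 0, 0, -0.4, 0, 0, 0, 0, 0, 0, -0.6, 0, 0, 0, 0, 0, 0, -1, 0, 0, 0, 0, 0, 0, -1, 0, 0, 0, 0, 0, 0, -1, 0, 0, 0, 0, 0, 0, -1], "grip_force": 25}}

```text
time: 7.38
ee_pos: [0.3967, -0.2551, 0.1194]
eef_rot: [0.993, -0.121, 0.0, -0.0]
ft_force: [-1.0, 0.6, 1.7]
width: 0.016
grip_force: 24.8
```

```bash
python3 -c "
from h import *
go(.40,-.25,.26,-14)"
```

```text
at [ 0.3967 -0.2551  0.1194] yaw -13.9 F [-0.99  0.59  1.69] w 0.016 t 7.38
rows [-0.   -0.    0.01  0.05 -0.14 -3.52]
```

Call:
{"fn": "drive_tool", "kwargs": {"series": [0, 0, 0, 0, 0, -0.2, -1, 0, 0, 0, 0, 0, -0.8, -1, 0, 0, 0, 0, 0, -1.6, -1, 0, 0, 0, 0, 0, -2.4, -1, 0, 0, 0, 0, 0, -2.85, -1, 0, 0, 0, 0, 0, -2.85, -1]}}

```text
time: 7.88
ee_pos: [0.3982, -0.2562, 0.2374]
eef_rot: [0.993, -0.122, 0.003, -0.0]
ft_force: [0.4, 0.2, -1.6]
width: 0.0151
grip_force: 24.8
```

```bash
python3 -c "
from h import *
go(.452,-.03,.2334,5.7)"
```

```text
at [ 0.3982 -0.2562  0.2374] yaw -14.0 F [ 0.4   0.19 -1.64] w 0.0151 t 7.88
rows [ 0.   -0.07 -3.93 -0.06 -5.81  0.1 ]
```

Call:
{"fn": "drive_tool", "kwargs": {"series": [0, 0, -0.7, 0, -0.8, 0, -1, 0, 0, -1.4, 0, -1.7, 0, -1, 0, 0, -2.1, 0, -2.7, 0, -1, 0, 0, -2.8, 0, -3.7, 0, -1, 0, 0, -3.5, 0, -4.7, 0, -1, 0, 0, -3.95, -0.06, -5.4, 0, -1, 0, 0, -3.95, -0.06, -5.8, 0, -1, 0, 0, -3.95, -0.06, -5.8, 0, -1, 0, 0, -3.95, -0.06, -5.8, 0, -1]}}

```text
time: 8.63
ee_pos: [0.45, -0.029, 0.2327]
eef_rot: [0.999, 0.051, -0.001, 0.0]
ft_force: [-0.2, -0.4, -1.7]
width: 0.0158
grip_force: 24.7
```

Call:
{"fn": "drive_tool", "kwargs": {"series": [0, 0, 0, 0, 0, 0, -1, 0, 0, 0, 0, 0, 0, -1]}}

```text
time: 8.8
ee_pos: [0.45, -0.0306, 0.2331]
eef_rot: [0.999, 0.05, -0.0, -0.0]
ft_force: [-0.1, -0.6, -0.6]
width: 0.0161
grip_force: 24.7
```

```bash
python3 -c "
from h import *
go(.451,.0533,.2334,5.7)
t=camera('top')[:,:,::-1]; s=camera('side')[:,:,::-1]
cv2.imwrite('pics/t4.png',t);cv2.imwrite('pics/s4.png',s)
f=lambda i,k:cv2.resize(i,None,fx=k,fy=k,interpolation=cv2.INTER_CUBIC)
cv2.imwrite('pics/c4.png',np.hstack([f(t[170:250,280:350],5.5),f(s[150:230,280:350],5.5)]))
"
```

```text
at [ 0.45   -0.0306  0.2331] yaw 5.7 F [-0.13 -0.6  -0.61] w 0.0161 t 8.8
rows [-0.    0.   -0.    0.23 -2.08 -0.01]
```

View pics/c4.png

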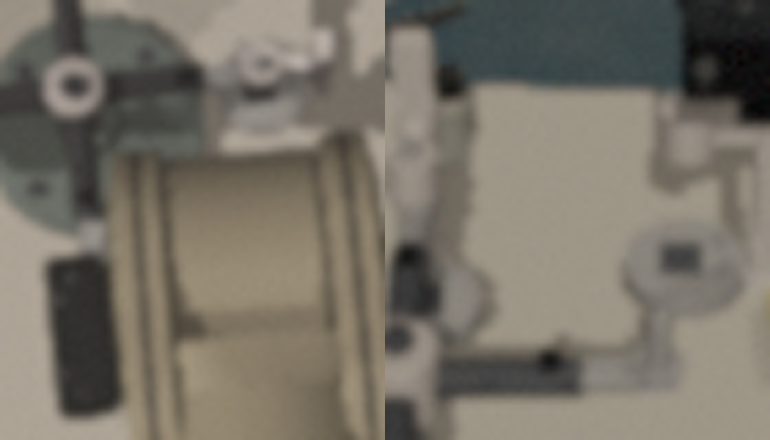

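```bash
python3 - <<'E'
from h import *
S=lambda x,y:((x-385+.5)/5.5-.5+280,(y+.5)/5.5-.5+150)
def Y(p,y):
    o,d=ray('side',*S(*p)); return o+d*(y-o[1])/d[1]
for n,p,y in [('hub',(411,338),.0665),('hub r',(438,338),.0665),('pin tip',(657,308),.055),('pin mid',(656,330),.055),('washer L',(633,362),.055),('bar end',(681,372),.055),('tube end',(581,375),.0585),('eye',(694,150),-.0275),('disc',(685,265),-.0275),('disc L',(623,268),-.0275),('disc R',(747,268),-.0275)]: print(n,Y(p,y).round(4))
E
```

```text
hub [0.5765 0.0665 0.1641]
hub r [0.5662 0.0665 0.1651]
pin tip [0.4849 0.055  0.1772]
pin mid [0.4851 0.055  0.1655]
washer L [0.4937 0.055  0.1472]
bar end [0.4752 0.055  0.1435]
tube end [0.5133 0.0585 0.1417]
eye [ 0.4767 -0.0275  0.1848]
disc [ 0.4787 -0.0275  0.1213]
disc L [ 0.5047 -0.0275  0.1172]
disc R [ 0.4528 -0.0275  0.1219]
```

```bash
python3 -c "
from h import *
go(.4568,.0536,.2334,5.7)"
```

```text
at [ 0.4501 -0.0303  0.2333] yaw 5.7 F [-0.09  0.21 -1.07] w 0.0159 t 8.9
rows [-0.   -0.    0.    0.37 -2.07 -0.  ]
```

Call:
{"fn": "drive_tool", "kwargs": {"series": [0, 0, 0, 0.37, -0.4, 0, -1, 0, 0, 0, 0.37, -0.8, 0, -1, 0, 0, 0, 0.37, -1.2, 0, -1, 0, 0, 0, 0.37, -1.5, 0, -1, 0, 0, 0, 0.37, -1.8, 0, -1, 0, 0, 0, 0.37, -2, 0, -1, 0, 0, 0, 0.37, -2.07, 0, -1, 0, 0, 0, 0.37, -2.07, 0, -1, 0, 0, 0, 0.37, -2.07, 0, -1]}}

```text
time: 9.65
ee_pos: [0.4567, 0.0538, 0.2334]
eef_rot: [0.999, 0.05, 0.0, 0.0]
ft_force: [-0.9, -0.1, -1.0]
width: 0.0155
grip_force: 24.7
```

```bash
python3 -c "
from h import *
go(.4568,.0536,.2334,5.7)
s=camera('side')[:,:,::-1]
cv2.imwrite('pics/s5.png',s); crop(s,290,160,70,80,7,'pics/c5.png')
"
```

```text
at [0.4567 0.0538 0.2334] yaw 5.8 F [-0.92 -0.08 -0.96] w 0.0155 t 9.65
rows [ 0.   -0.    0.01  0.    0.01 -0.  ]
```

View pics/c5.png

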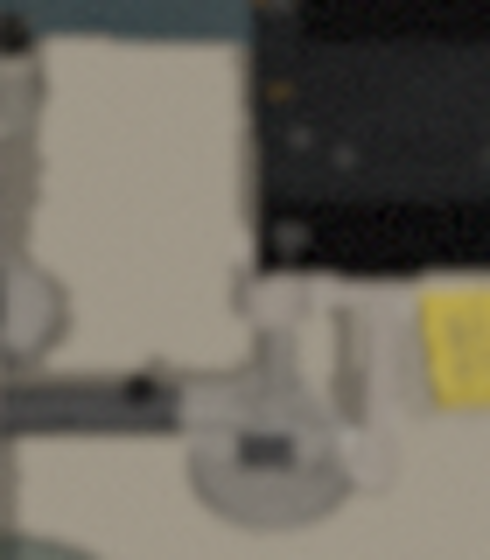

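Call:
{"fn": "drive_tool", "kwargs": {"series": [0, 0, 0, 0, 0, 0.06, -1, 0, 0, 0, 0, 0, 0.12, -1, 0, 0, 0, 0, 0, 0.18, -1, 0, 0, 0, 0, 0, 0.22, -1, 0, 0, 0, 0, 0, 0.25, -1, 0, 0, 0, 0, 0, 0.28, -1, 0, 0, 0, 0, 0, 0.28, -1]}}

```text
time: 10.28
ee_pos: [0.4565, 0.0545, 0.2219]
eef_rot: [0.999, 0.051, -0.0, 0.0]
ft_force: [0.1, -0.1, -0.5]
width: 0.0158
grip_force: 24.7
```

Call:
{"fn": "drive_tool", "kwargs": {"series": [0, 0, 0, 0, 0, 0.03, -1, 0, 0, 0, 0, 0, 0.06, -1, 0, 0, 0, 0, 0, 0.06, -1]}}

```text
time: 10.53
ee_pos: [0.4565, 0.0545, 0.2195]
eef_rot: [0.999, 0.051, -0.0, 0.0]
ft_force: [-1.3, -0.5, -1.5]
width: 0.0157
grip_force: 24.7
```

Call:
{"fn": "drive_tool", "kwargs": {"series": [0, 0, 0, 0, 0, 0.03, -1, 0, 0, 0, 0, 0, 0.06, -1, 0, 0, 0, 0, 0, 0.09, -1, 0, 0, 0, 0, 0, 0.09, -1]}}

```text
time: 10.87
ee_pos: [0.4564, 0.0545, 0.2158]
eef_rot: [0.999, 0.051, -0.0, 0.0]
ft_force: [-1.5, -0.5, -0.6]
width: 0.0158
grip_force: 24.7
```

Call:
{"fn": "drive_tool", "kwargs": {"series": [0, 0, 0, 0, 0, 0.03, -1, 0, 0, 0, 0, 0, 0.06, -1, 0, 0, 0, 0, 0, 0.09, -1, 0, 0, 0, 0, 0, 0.09, -1]}}

```text
time: 11.2
ee_pos: [0.4564, 0.0544, 0.2122]
eef_rot: [0.999, 0.051, -0.0, 0.0]
ft_force: [-2.5, -0.8, -1.0]
width: 0.0156
grip_force: 24.7
```

Call:
{"fn": "drive_tool", "kwargs": {"series": [0, 0, 0, -0.01, 0, 0.02, -1, 0, 0, 0, -0.02, 0, 0.04, -1, 0, 0, 0, -0.02, 0, 0.06, -1, 0, 0, 0, -0.02, 0, 0.09, -1, 0, 0, 0, -0.02, 0, 0.09, -1]}}

```text
time: 11.62
ee_pos: [0.4559, 0.0545, 0.2088]
eef_rot: [0.999, 0.051, 0.0, -0.0]
ft_force: [-0.4, -0.2, -1.9]
width: 0.0159
grip_force: 24.7
```

Call:
{"fn": "drive_tool", "kwargs": {"series": [0, 0, 0, 0, 0, 0.03, -1, 0, 0, 0, 0, 0, 0.06, -1, 0, 0, 0, 0, 0, 0.09, -1, 0, 0, 0, 0, 0, 0.09, -1]}}

```text
time: 11.95
ee_pos: [0.4558, 0.0545, 0.2051]
eef_rot: [0.999, 0.051, -0.0, -0.0]
ft_force: [0.6, 0.4, -1.5]
width: 0.0156
grip_force: 24.7
```

Expected seating at TCP z ≈ 0.1974; easing down.

Call:
{"fn": "drive_tool", "kwargs": {"series": [0, 0, 0, 0, 0, 0.03, -1, 0, 0, 0, 0, 0, 0.06, -1, 0, 0, 0, 0, 0, 0.09, -1, 0, 0, 0, 0, 0, 0.12, -1, 0, 0, 0, 0, 0, 0.12, -1]}}

```text
time: 12.37
ee_pos: [0.4558, 0.0545, 0.2003]
eef_rot: [0.999, 0.051, -0.0, 0.0]
ft_force: [-0.1, -0.1, -1.5]
width: 0.016
grip_force: 24.7
```

Call:
{"fn": "drive_tool", "kwargs": {"series": [0, 0, 0, 0, 0, 0.02, -1, 0, 0, 0, 0, 0, 0.04, -1, 0, 0, 0, 0, 0, 0.05, -1, 0, 0, 0, 0, 0, 0.05, -1]}}

```text
time: 12.7
ee_pos: [0.4558, 0.0545, 0.1984]
eef_rot: [0.999, 0.051, -0.0, -0.0]
ft_force: [-0.5, -0.1, -1.5]
width: 0.0156
grip_force: 24.7
```

Call:
{"fn": "drive_tool", "kwargs": {"series": [0, 0, 0, 0, 0, 0.01, -1, 0, 0, 0, 0, 0, 0.02, -1, 0, 0, 0, 0, 0, 0.02, -1]}}

```text
time: 12.95
ee_pos: [0.4558, 0.0545, 0.1977]
eef_rot: [0.999, 0.051, -0.0, -0.0]
ft_force: [0.0, 0.2, -1.4]
width: 0.0155
grip_force: 24.7
```

Call:
{"fn": "drive_tool", "kwargs": {"series": [0, 0, 0, 0, 0, 0.01, -1, 0, 0, 0, 0, 0, 0.015, -1, 0, 0, 0, 0, 0, 0.015, -1]}}

```text
time: 13.2
ee_pos: [0.4558, 0.0544, 0.1972]
eef_rot: [0.999, 0.051, -0.0, -0.0]
ft_force: [-0.5, -1.2, 0.6]
width: 0.0157
grip_force: 24.7
```

Call:
{"fn": "drive_tool", "kwargs": {"series": [0, 0, 0, 0, 0, 0.01, -1, 0, 0, 0, 0, 0, 0.01, -0.6, 0, 0, 0, 0, 0, 0.01, -0.5, 0, 0, 0, 0, 0, 0.01, -0.3, 0, 0, 0, 0, 0, 0.01, 0, 0, 0, 0, 0, 0, 0.01, 0.1, 0, 0, 0, 0, 0, 0.01, 0.1, 0, 0, 0, 0, 0, 0.01, 0.1], "grip_force": 5}}

```text
time: 13.87
ee_pos: [0.4559, 0.0545, 0.1967]
eef_rot: [0.999, 0.051, 0.0, -0.0]
ft_force: [-1.1, -0.1, 0.4]
width: 0.0447
grip_force: 0.0
```

Call:
{"fn": "drive_tool", "kwargs": {"series": [0, 0, 0, 0, 0, -0.3, 0.1, 0, 0, 0, 0, 0, -0.8, 0.1, 0, 0, 0, 0, 0, -1.4, 0.1, 0, 0, 0, 0, 0, -2, 0.1, 0, 0, 0, 0, 0, -2.5, 0.1, 0, 0, 0, 0, 0, -2.5, 0.1, 0, 0, 0, 0, 0, -2.5, 0.1]}}

```text
time: 14.45
ee_pos: [0.4563, 0.0546, 0.2974]
eef_rot: [0.999, 0.051, 0.001, -0.0]
ft_force: [0.2, 0.1, -0.3]
width: 0.048
grip_force: 0.0
```

```bash
python3 -c "
from h import *
go(.4568,.0536,.2334,5.7)
s=camera('side')[:,:,::-1]
cv2.imwrite('pics/s6.png',s); crop(s,230,150,150,140,5,'pics/c6.png')
"
```

```text
at [0.4563 0.0546 0.2974] yaw 5.8 F [ 0.15  0.06 -0.27] w 0.048 t 14.45
rows [-0.01 -0.02  0.02  0.01  0.03  1.6 ]
```

View pics/c6.png

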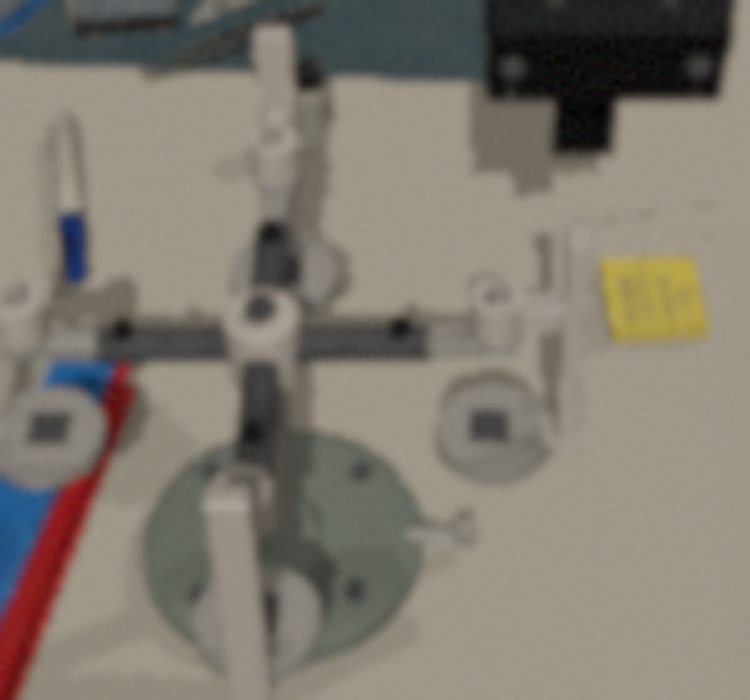

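The picture shows the holder hanging upright. Its eye is on the pin at (497, 310), the disc is at (492, 428), the pointer under the branch is at (460, 525), and the gripper is clear above.

```bash
python3 -c "
from h import *
print(r.close_job())"
```

```text
the job is handed in; nothing more can be done
None
```

I turned the tree until its empty branch stood over the pointer, hung the holder on that pin with its eye seated on the washer, and handed the job in at about 14.5 s; the hand-in returned no verdict.

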